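# Take the telescopic squeegee from its revolving caddy, extended and locked

## Task

I am about to do the glass of the display case: pinch the button in the squeegee's grip and pull the handle up to its second stop, let the button spring back out there so that the handle locks, then take the squeegee by the grip with the button left free and lift it straight up out of its trough on the revolving caddy. Finish while holding it still and upright, well clear above the trough and not put down, with the handle still locked at the second stop; leave the spray bottle and the jar standing on the caddy and the card terminal where it lies.

Things in the scene. Friction and masses are not known exactly. Their poses are not given: they have to be found in the camera images.
- caddy: round wooden lazy Susan, 216 mm across, upper face 24 mm above the worktop, rim 32 mm. It turns freely at the slightest push. Origin on its axis at worktop level; +x points to the middle of the trough on it. The spray bottle and the jar stand on its other half.
- trough (a point): centre of the inner floor of the open aluminium trough fixed on the caddy, 49 mm from the caddy's axis and 26 mm above the worktop. Inside it is 37 mm wide (caddy x), 133 mm long (caddy y) and 30 mm deep (rim 56 mm above the worktop). The squeegee stands in it loosely, nothing clips it.
- squeegee: squeegee standing head down in the trough; about 350 g, of which head and tube about 280 g stay down by their weight. Origin: centre of the head's underside; z up along the handle, x across the head to the button's side, y along the head. Head 34 x 130 x 36 mm, then an aluminium tube 24 mm across, a black collar 29 mm across up to z 135 mm, then the grip.
- handle (a joint): how far grip and inner tube are pulled up out of the tube, m: 0 pushed in, first stop 0.035, second stop 0.070 (its end; at most 0.0715). 1.2 N friction, stays up by itself. While the button is out, its pin locks the handle (2 mm play) at 0 and at each stop; held in, the handle passes the first stop.
- button (a joint): how far the spring button is pressed into the grip, m: 0 fully out, 0.005 flush. 3 N to start, 6 N to go fully in; the handle is free beyond 0.0035. Let go at a stop it springs out and locks; let go between stops it stays partly in, until a stop is reached.
- grip (a point): point on the axis of the black grip, level with the button; rises with the handle (198 mm above the worktop at first, 268 mm at the second stop). Grip 29 mm in squeegee x, 28 mm in y, from 35 mm below to 29 mm above this point; a wire loop stands 11 mm higher. Pinched here along squeegee x, a finger pushes the button flush; pinched along squeegee y, the button stays free.
- button_face (a point): centre of the outer face of the round grey button, 14 mm across, on the grip's +x side (squeegee frame); it stands 5 mm proud when out, so the grip measures 34 mm there.
- spray_bottle: small clear trigger spray bottle with white head, 48 mm across, 128 mm high, standing loose on the caddy; origin at the centre of its underside. Leave it standing.
- polish_jar: low round jar with metal lid, 52 mm across, 58 mm high, standing loose on the caddy; origin at the centre of its underside. Leave it standing.
- card_terminal: black card payment terminal, 186 x 72 x 24 mm, lying on the worktop to the left of the caddy; origin at the centre of its underside. Leave it alone.

How it is judged:
By the outcome, as a careful person would: the job done as asked, in the order asked, and still so for the second after the job is handed in, while the arm keeps its last pose, push and grip.
It also fails if it takes over 48 s, if anything falls off the work surface, if the arm or the gripper's body presses on something with over 40 N, if the wrist force passes 120 N, or if a joint passes its speed limit or range.

## Robot

A 6-joint arm with a two-finger parallel gripper is mounted at the origin on a cart in front of the work surface, level with it; the furniture and walls round the work are solid. World frame = base frame: x ahead of the robot, y to its left, z up, the work surface at z = 0. Lengths are in m, angles in degrees, forces in N, time in s.
With the tool pointing down it reaches from about 0.375 to 0.75 m from the base axis. Payload 9 kg.
Tool frame: the origin (TCP) lies at the very end of the fingers, on their centre line; the grasp point (between the pads) lies 19 mm behind it; z points along the fingers, x is the direction in which the jaws open and shut, and the axes are right-handed (so a half turn about z gives the same grasp; the last joint's range is limited). The gripper opens to 85 mm and grips with 20 to 120 N. Pads are 22 mm wide; open, the fingers measure 114 mm over their backs; the gripper's body (76 mm by 85 mm) begins 54 mm behind the grasp point. The pads swing forward as they close: fully open they stand 13 mm farther back than shut.
Start: joints at [-78.822, 5.964, 5.575, 89.605, 0, 77.527], TCP at [0.241, -0.55, 0.231] pointing down, gripper open.
Joint ranges: [-171.21, 171.21], [-48.23, 106.86], [-62.78, 66.21], [-105.2, 120.99], [-86.42, 89.51], [-180, 180]. Speed limits (degrees/s): [127.2, 127.2, 147.25, 180, 180, 180].

## Interface

Orientations are given as a 3x3 rotation matrix whose columns are the frame's x, y, z axes.
In Python, from cell import state, grab_frame, camera_info, finish_job, look_for, regions_of gives the robot as it stands. The module is installed in compiled form; this text tells all that it offers.
- The arm moves only by the tool step_arm, never from a script. Its argument "steps" is one flat list of numbers, 4 for each row, row after row: the shift along the tool's x, y, z in cm, then the turn about the tool's z in rad. A call has 1 to 12 rows; each row is the pose to reach, as a shift and turn from the pose commanded when the call began, along the tool's axes at that moment; what a row does not reach only later rows make up. A row lasts 1/8 s, in which the tool goes at most 62.5 mm and 10.7 degrees, less where a joint would pass 70% of its speed; a pose out of reach is approached as far as the arm can. A call with a gripper value outside its range is refused whole. "fingers" is the opening, from 0 (shut) to 1 (fully open), set as the call begins (left out, the last holds). The fingers move at their own pace and stop on an object; the grip force is fixed at half the most. Time passes only in rows, so rows that repeat a pose let the fingers close. It gives the time, the measured TCP pose, the force and the opening at its end, in the units of the state.
- state(): the state, without advancing time (a new reading comes with each control period).
- grab_frame(name): name is "scene" or "top" or "wrist"; returns (picture, depth): 400x640x3 uint8, red, green, blue; 400x640 float32, m along the optical axis (not along the pixel's ray), 0 where there is no reading.
- camera_info(name): a dict with "fx", "fy", "cx", "cy" (pixels), "position" and "rotation" of the camera in the world; the wrist camera has in their place "tool_from_camera" (4x4, takes a point from camera to tool coordinates, whose origin is the TCP and whose axes are the tool frame's). Camera axes: x right, y down, z forward; pixel columns grow to the right and rows downward; lengths in m; the calibration is good to about 2 mm. A picture is of the moment at which its call begins: read the wrist's pose just before it. camera_info takes no time and is no camera call.
- finish_job(): hands the job in, once; it reports no verdict.
Trained networks look in the newest picture that a camera, given by its name, has taken for a name from the list of things; names that differ only in an ending like _2 or _b are one class to them, and where a whole thing is asked for, a point or a joint stands for the part that bears it (a point fixed in the world has none). Each returns a list of dicts, best first, with "confidence" (0 to 1); they miss things now and then, are a little off and sometimes report something else, mostly with a low value. They report only what shows in the picture. A call takes as long as a camera call.
- look_for(camera, target): "at" ([x, y, z] in m, in world coordinates, good to about 4 mm: the middle of the surface that is visible of it).
- regions_of(camera, target): "region" (400x640 bool, what is visible of it).
The state is a dict: "t": time; "q": joint angles; "joint_velocities": joint speeds; "effort": joint torques, N m; "position": TCP position; "eef_rot": TCP orientation; "force": force on the tool from outside, world axes, zero at the start; "wrist_torque": the same for the moment, N m; "gripper_width": finger opening in m.
Only numpy, scipy, OpenCV 4.12 (cv2) and the standard library are available. Lean on these libraries where they do the work, as an engineer would, in place of code of your own. Each camera call takes 0.05 s, during which the arm holds its last target. There are 200 camera calls.

## Working session

There is one attempt and no reset: what is moved stays moved. The work goes in short steps, Python scripts to look and compute and a tool call to move; the robot and the scene stay as the last step left them, time stands still between calls to the robot, and variables do not carry over. Pictures are saved under pics/ and viewed, about 8 in all and at most 12, crops included, and the job is handed in when it is done.

Besides the shell and the picture viewer there is one more tool, called after "Request:" in YAML: its name, and indented under it one key for each argument. step_arm: Moves the arm, as the interface text tells. Its arguments: {"type":"object","properties":{"steps":{"type":"array","items":{"type":"number"}},"fingers":{"type":"number"}},"required":["steps"]}

```bash
mkdir -p pics
cat > h.py <<'E'
from cell import *
import numpy as np, cv2
def shot(cam,fn):
    s=state(); p,d=grab_frame(cam); cv2.imwrite('pics/'+fn,p[:,:,::-1]); return p,d,s
def pose(cam,s=None):
    c=camera_info(cam)
    if cam=='wrist':
        T=np.eye(4);T[:3,:3]=s['eef_rot'];T[:3,3]=s['position'];T=T@np.array(c['tool_from_camera']);return c,T[:3,:3],T[:3,3]
    return c,np.array(c['rotation']),np.array(c['position'])
def pts(cam,d,m,s=None):
    c,R,t=pose(cam,s); v,u=np.nonzero(m&(d>0)); z=d[v,u]
    return (R@np.stack([(u-c['cx'])/c['fx']*z,(v-c['cy'])/c['fy']*z,z])).T+t
E
python3 - <<'E'
from h import *
s=state();print(s['t'],s['position'],np.round(s['eef_rot'],3).tolist(),s['gripper_width'])
for cam in('scene','top'):
    p,d,_=shot(cam,cam+'0.png'); 
    print(cam,camera_info(cam)['position'])
    for n in ('squeegee','button_face','grip','spray_bottle','polish_jar','caddy','card_terminal'):
        print(n,[(np.round(r['at'],3).tolist(),round(r['confidence'],2)) for r in look_for(cam,n)[:2]])
a=cv2.imread('pics/scene0.png');b=cv2.imread('pics/top0.png');cv2.imwrite('pics/both.png',cv2.resize(np.vstack([a,b]),(480,600)) if 0 else np.vstack([a[:, :],b])[::1])
E
```

```text
0.0 [ 0.24063755 -0.54925778  0.23051112] [[0.401, -0.916, -0.0], [-0.916, -0.401, 0.001], [-0.001, -0.0, -1.0]] 0.08521232477311606
scene [-0.09123726 -0.45296046  0.64000301]
squeegee [([0.478, -0.212, 0.106], 0.66)]
button_face []
grip [([0.476, -0.211, 0.204], 0.68)]
spray_bottle [([0.536, -0.288, 0.096], 0.92)]
polish_jar [([0.57, -0.228, 0.067], 0.94)]
caddy [([0.48, -0.255, 0.023], 0.86)]
card_terminal [([0.476, 0.075, 0.023], 0.96)]
top [ 0.39028779 -0.10131996  0.95915551]
squeegee [([0.483, -0.198, 0.06], 0.69)]
button_face [([0.485, -0.204, 0.225], 0.51)]
grip [([0.489, -0.2, 0.227], 0.49)]
spray_bottle [([0.542, -0.274, 0.113], 0.77)]
polish_jar [([0.583, -0.217, 0.081], 0.56)]
caddy [([0.529, -0.227, 0.026], 0.84)]
card_terminal [([0.49, 0.084, 0.024], 0.79)]
```

View pics/scene0.png

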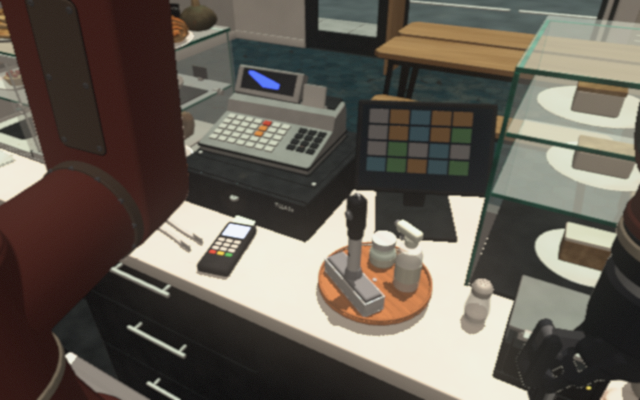

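View pics/top0.png

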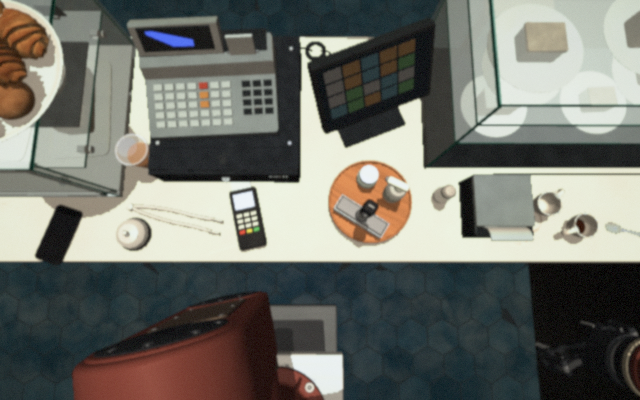

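Run:
```python
from h import *
for cam in('top','scene'):
    p,d,s=shot(cam,cam+'1.png')
    full=pts(cam,d,np.ones_like(d,bool))
    def box(lo,hi): return full[np.all((full>lo)&(full<hi),axis=1)]
    for n in ('spray_bottle','polish_jar','squeegee','caddy'):
        r=regions_of(cam,n)
        if not r: print(n,'none');continue
        q=pts(cam,d,r[0]['region']); print(cam,n,len(q),'med',np.round(np.median(q,0),3),'lo',np.round(np.percentile(q,2,0),3),'hi',np.round(np.percentile(q,98,0),3))
        if n=='caddy':
            q=q[(q[:,2]>.02)&(q[:,2]<.038)];h=cv2.minEnclosingCircle(((q[:,:2])*1000).astype(np.float32));print('circle',h)
        if n=='squeegee':
            for lo,hi in((.045,.07),(.09,.13),(.16,.26)):
                k=q[(q[:,2]>lo)&(q[:,2]<hi)]
                if len(k)>3: print(lo,len(k),'mean',np.round(k.mean(0),3),'rect',cv2.minAreaRect((k[:,:2]*1000).astype(np.float32)),'zmax',k[:,2].max())
t=cv2.imread('pics/top1.png')[155:255,315:425];a=cv2.imread('pics/scene1.png')[180:330,305:445]
cv2.imwrite('pics/c.png',np.hstack([cv2.resize(t,(440,400),interpolation=2),cv2.resize(a,(360,400),interpolation=2)]))
```

```text
top spray_bottle 507 med [ 0.54  -0.274  0.111] lo [ 0.522 -0.299  0.024] hi [ 0.565 -0.253  0.153]
top polish_jar 376 med [ 0.58  -0.217  0.08 ] lo [ 0.561 -0.241  0.036] hi [ 0.605 -0.197  0.083]
top squeegee 923 med [ 0.482 -0.201  0.062] lo [ 0.448 -0.258  0.048] hi [ 0.524 -0.152  0.228]
0.045 596 mean [ 0.485 -0.205  0.06 ] rect ((486.4761047363281, -205.28567504882812), (130.80718994140625, 38.91272735595703), 59.19419479370117) zmax 0.06993149231230411
0.09 22 mean [ 0.48  -0.198  0.108] rect ((480.63348388671875, -198.42259216308594), (21.475955963134766, 7.52675724029541), 47.853721618652344) zmax 0.12347517593153967
0.16 248 mean [ 0.484 -0.201  0.219] rect ((484.73590087890625, -202.48696899414062), (29.149852752685547, 33.713531494140625), 57.70760726928711) zmax 0.23550812768341933
top caddy 236 med [ 0.485 -0.201  0.224] lo [ 0.47  -0.222  0.024] hi [ 0.53  -0.188  0.233]
circle ((525.65625, -225.9949188232422), 13.283020973205566)
scene spray_bottle 1586 med [ 0.533 -0.291  0.098] lo [ 0.522 -0.311  0.031] hi [ 0.557 -0.26   0.153]
scene polish_jar 853 med [ 0.57  -0.229  0.065] lo [ 0.56  -0.249  0.029] hi [ 0.607 -0.204  0.084]
scene squeegee 2342 med [ 0.477 -0.212  0.102] lo [ 0.446 -0.26   0.054] hi [ 0.527 -0.15   0.228]
0.045 903 mean [ 0.477 -0.213  0.062] rect ((487.35247802734375, -207.23193359375), (131.56991577148438, 39.34941482543945), 58.89331817626953) zmax 0.06938174755741089
0.09 236 mean [ 0.479 -0.21   0.11 ] rect ((481.4001159667969, -210.4091339111328), (13.376029968261719, 23.563159942626953), 31.608022689819336) zmax 0.12983523603326108
0.16 808 mean [ 0.478 -0.21   0.201] rect ((483.35333251953125, -206.80101013183594), (28.48184585571289, 33.54484558105469), 59.61035919189453) zmax 0.23755118271930137
scene caddy 4762 med [ 0.484 -0.251  0.026] lo [ 0.424 -0.334  0.021] hi [ 0.604 -0.139  0.057]
circle ((526.3767700195312, -233.26901245117188), 108.02326965332031)
```

View pics/c.png

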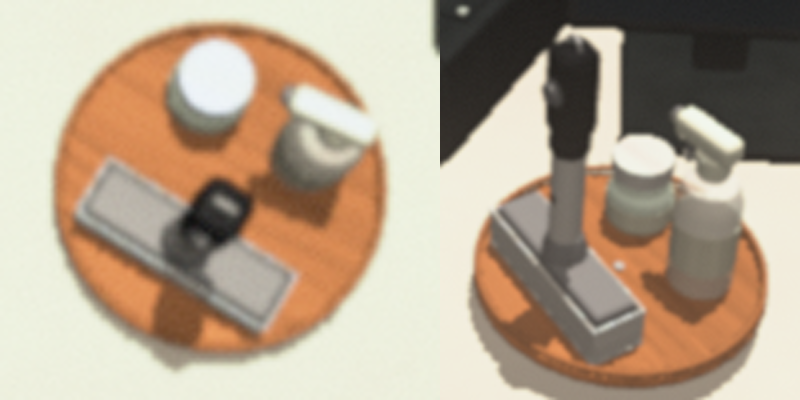

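Request:
step_arm:
  steps: [0,0,-6,0,0,0,-12,0,-3,-5,-13,-0.1,-6,-10,-13,-0.25,-9,-15,-13,-0.4,-12,-20,-13,-0.5,-15,-25,-13,-0.618,-18,-30,-13,-0.618,-21.6,-36.3,-13,-0.618,-21.6,-36.3,-13,-0.618,-21.6,-36.3,-13,-0.618,-21.6,-36.3,-13,-0.618]
  fingers: 1

```text
t: 2.8
position: [0.486, -0.2073, 0.3612]
eef_rot: [[0.857, -0.515, -0.0], [-0.515, -0.857, -0.0], [-0.0, 0.0, -1.0]]
force: [-0.4, 0.6, 0.3]
gripper_width: 0.0847
```

Run:
```python
from h import *
p,d,s=shot('wrist','w1.png')
print(s['t'],s['position'],np.round(s['eef_rot'],3).tolist(),np.round(s['q'],1),s['force'],np.round(camera_info('wrist')['tool_from_camera'],3).tolist())
for n in('squeegee','button_face','grip'):
    print(n,[(np.round(r['at'],3).tolist(),round(r['confidence'],2)) for r in look_for('wrist',n)[:2]])
    r=regions_of('wrist',n)
    if r:
        q=pts('wrist',d,r[0]['region'],s)
        for lo,hi in((.045,.075),(.175,.222),(.222,.245)):
            k=q[(q[:,2]>lo)&(q[:,2]<hi)]
            if len(k)>3: print(lo,len(k),'mean',np.round(k.mean(0),3),'rect',cv2.minAreaRect((k[:,:2]*1000).astype(np.float32)))
```

```text
2.8 [ 0.48597272 -0.20726437  0.36120279] [[0.857, -0.515, -0.0], [-0.515, -0.857, -0.0], [-0.0, 0.0, -1.0]] [-37.3  -2.3  10.9 103.2  -0.   83.7] [-0.44252395  0.64308574  0.309069  ] [[1.0, 0.001, -0.001, 0.001], [-0.001, 0.946, 0.323, -0.083], [0.001, -0.323, 0.946, -0.142], [0.0, 0.0, 0.0, 1.0]]
squeegee [([0.496, -0.19, 0.134], 0.94)]
0.045 1170 mean [ 0.507 -0.176  0.062] rect ((502.582763671875, -182.5919952392578), (74.1186294555664, 33.25132369995117), 58.42670822143555)
0.175 426 mean [ 0.491 -0.195  0.204] rect ((487.3398742675781, -202.85470581054688), (25.595630645751953, 33.7650260925293), 56.57150650024414)
0.222 861 mean [ 0.489 -0.205  0.226] rect ((488.4596252441406, -205.1973876953125), (26.267301559448242, 28.30388832092285), 58.08196258544922)
button_face [([0.473, -0.196, 0.2], 0.64)]
0.175 58 mean [ 0.474 -0.196  0.203] rect ((473.5474548339844, -196.25823974609375), (13.067155838012695, 3.011420249938965), 58.8515625)
grip [([0.492, -0.201, 0.221], 0.97)]
0.175 439 mean [ 0.491 -0.195  0.204] rect ((487.3391418457031, -202.85545349121094), (25.59569549560547, 33.76498031616211), 56.5718879699707)
0.222 861 mean [ 0.489 -0.205  0.226] rect ((488.4590148925781, -205.1980743408203), (26.267309188842773, 28.30388832092285), 58.082008361816406)
```

View pics/w1.png

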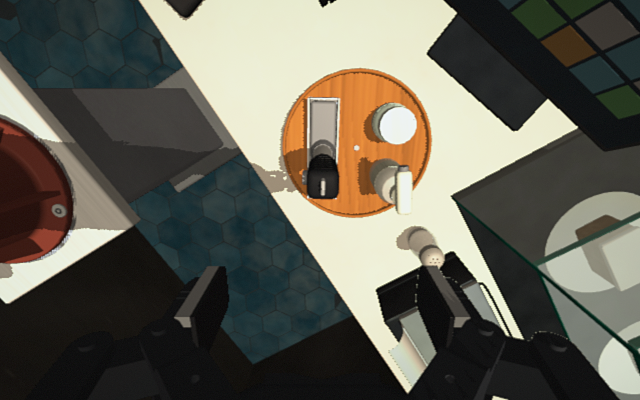

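Request:
step_arm:
  steps: [0.07,-0.2,4,0,0.07,-0.2,8,0,0.07,-0.2,11,0,0.07,-0.2,13.5,0,0.07,-0.2,15.5,0,0.07,-0.2,17,0,0.07,-0.2,18,0,0.07,-0.2,18.5,0,0.07,-0.2,18.5,0,0.07,-0.2,18.5,0]

```text
t: 4.4
position: [0.4885, -0.205, 0.177]
eef_rot: [[0.858, -0.514, 0.001], [-0.514, -0.858, -0.001], [0.001, 0.0, -1.0]]
force: [0.1, -1.1, 0.2]
gripper_width: 0.0854
```

Run:
```python
from h import *
p,d,s=shot('wrist','w2.png')
p2,d2,_=shot('scene','s2.png')
print(look_for('scene','button_face'))
cv2.imwrite('pics/c2.png',np.hstack([cv2.resize(p,(640,400))[100:,120:520,::-1],cv2.resize(p2[160:310,305:505,::-1],(400,300),interpolation=2)]))
```

```text
[{'at': [0.473, -0.1967, 0.1944], 'confidence': 0.54}]
```

View pics/c2.png

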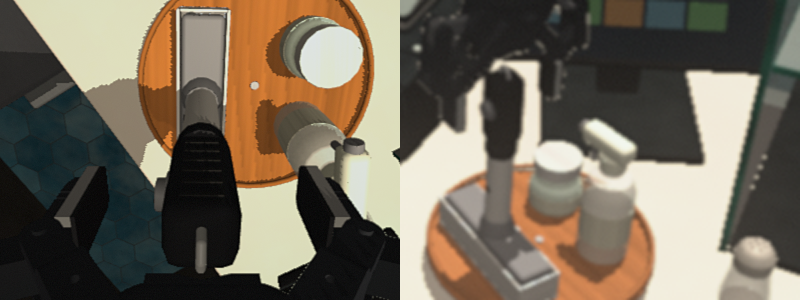

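Request:
step_arm:
  steps: [0,0,0,0,0,0,0,0,0,0,0,0,0,0,0,0,0,0,0,0,0,0,0,0,0,0,0,0,0,0,0,0,0,0,0,0,0,0,0,0]
  fingers: 0

```text
t: 5.8
position: [0.4883, -0.2049, 0.1766]
eef_rot: [[0.858, -0.514, 0.0], [-0.514, -0.858, -0.0], [0.0, 0.0, -1.0]]
force: [-1.1, -0.7, 6.1]
gripper_width: 0.0286
```

Run:
```python
from h import *
p,d,s=shot('wrist','w3.png'); p2,d2,_=shot('scene','s3.png')
print(s['t'],s['gripper_width'],s['force'],s['position'])
cv2.imwrite('pics/c3.png',np.hstack([p[100:,120:520,::-1],cv2.resize(p2[160:310,305:505,::-1],(400,300),interpolation=2)]))
```

```text
5.8 0.028551925450649426 [-1.09951833 -0.72508141  6.11990443] [ 0.48827748 -0.20488297  0.1765551 ]
```

View pics/c3.png

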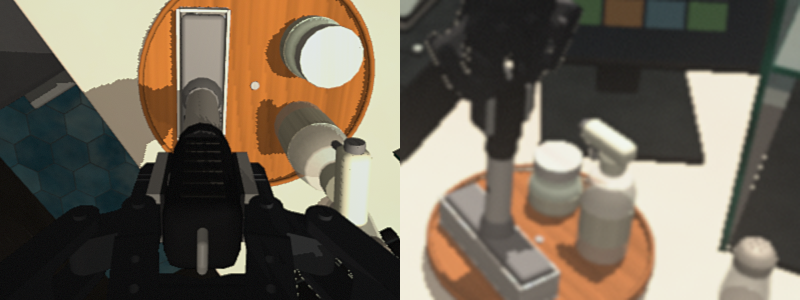

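Request:
step_arm:
  steps: [0,0,-0.5,0,0,0,-1.2,0,0,0,-2,0,0,0,-2.8,0,0,0,-3.6,0,0,0,-4.4,0,0,0,-5.2,0,0,0,-5.9,0,0,0,-6.4,0,0,0,-6.7,0,0,0,-6.7,0,0,0,-6.7,0]

```text
t: 7.4
position: [0.4883, -0.2049, 0.2434]
eef_rot: [[0.858, -0.514, 0.0], [-0.514, -0.858, -0.0], [0.0, 0.0, -1.0]]
force: [-0.5, -0.3, 0.5]
gripper_width: 0.0285
```

Request:
step_arm:
  steps: [0,0,-0.15,0,0,0,-0.2,0,0,0,-0.2,0]

```text
t: 7.78
position: [0.4882, -0.2048, 0.2452]
eef_rot: [[0.858, -0.514, -0.0], [-0.514, -0.858, -0.0], [0.0, 0.0, -1.0]]
force: [-0.6, -0.1, -1.3]
gripper_width: 0.0282
```

Run:
```python
from h import *
for i in range(3):
    p,d,s=shot('scene','s4.png'); print(s['t'],s['gripper_width'],s['force'],s['position'])
q=pts('scene',d,np.ones_like(d,bool))
r=regions_of('scene','squeegee')
q=pts('scene',d,r[0]['region']) if r else q
k=q[(q[:,2]>.045)&(q[:,2]<.08)];print(len(k),k.mean(0),cv2.minAreaRect((k[:,:2]*1000).astype(np.float32)),np.percentile(k[:,2],[50,90,98]))
```

```text
7.775 0.02823061881305439 [-0.63239459 -0.07472308 -1.28612723] [ 0.48821298 -0.20477674  0.24524456]
7.825 0.028736227158436385 [ 0.95107323 -0.90264567 -1.87606323] [ 0.48821788 -0.20477677  0.24526888]
7.875 0.02847981754906263 [ 0.82665969 -0.6533735  -0.57431197] [ 0.48820798 -0.20479828  0.24526625]
973 [ 0.4770897  -0.21316879  0.06323368] ((486.2681579589844, -208.06533813476562), (130.82777404785156, 38.750465393066406), 56.30276107788086) [0.06269934 0.07010293 0.07784584]
```

Request:
step_arm:
  steps: [0,0,-0.1,0,0,0,-0.13,0,0,0,-0.13,0,0,0,-0.13,0]

```text
t: 8.48
position: [0.4882, -0.2048, 0.2467]
eef_rot: [[0.858, -0.514, 0.0], [-0.514, -0.858, -0.0], [0.0, 0.0, -1.0]]
force: [0.1, 0.1, -0.6]
gripper_width: 0.0284
```

Run:
```python
from h import *
for i in range(6):
    p,d,s=shot('scene','s5.png'); print(np.round(s['force'],1),s['position'])
```

```text
[ 0.1  0.1 -0.6] [ 0.48819617 -0.20478197  0.24668753]
[-0.2  0.  -1.2] [ 0.48820671 -0.2047528   0.24670153]
[ 0.4 -0.5  0.6] [ 0.48819951 -0.20478477  0.24667775]
[-1.5 -0.1 -0.3] [ 0.48820781 -0.20480469  0.24667235]
[-0.6  0.6 -0.3] [ 0.48818692 -0.20479335  0.24665993]
[-0.8 -0.7 -1.2] [ 0.48820502 -0.20479386  0.24668152]
```

Request:
step_arm:
  steps: [0,0,0,0,0,0,0,0,0,0,0,0,0,0,0,0,0,0,0,0,0,0,0,0,0,0,0,0,0,0,0,0]
  fingers: 1

```text
t: 9.78
position: [0.4882, -0.2048, 0.2466]
eef_rot: [[0.858, -0.514, -0.0], [-0.514, -0.858, -0.0], [0.0, 0.0, -1.0]]
force: [-0.5, 0.3, -0.1]
gripper_width: 0.0854
```

Run:
```python
from h import *
p,d,s=shot('wrist','w6.png')
print(s['t'],s['gripper_width'],np.round(s['force'],1),s['position'])
for n in('button_face','grip'):
    print(n,[(np.round(r['at'],3).tolist(),round(r['confidence'],2)) for r in look_for('wrist',n)[:2]])
    r=regions_of('wrist',n)
    if r:
        q=pts('wrist',d,r[0]['region'],s); print(np.percentile(q[:,2],[2,50,98]))
        for lo,hi in((.245,.289),(.291,.315)):
            k=q[(q[:,2]>lo)&(q[:,2]<hi)]
            if len(k)>3: print(lo,len(k),'mean',np.round(k.mean(0),3),'rect',cv2.minAreaRect((k[:,:2]*1000).astype(np.float32)))
p2,d2,_=shot('scene','s6.png')
print(look_for('scene','button_face'))
cv2.imwrite('pics/c6.png',np.hstack([p[100:,120:520,::-1],cv2.resize(p2[130:280,305:505,::-1],(400,300),interpolation=2)]))
```

```text
9.775 0.08540074762786666 [-0.5  0.3 -0.1] [ 0.48819059 -0.20480361  0.24657924]
button_face [([0.474, -0.196, 0.277], 0.81)]
[0.26599328 0.27367552 0.27564418]
0.245 295 mean [ 0.475 -0.194  0.273] rect ((473.29803466796875, -195.11215209960938), (13.81822395324707, 4.19328498840332), 47.01220703125)
grip [([0.494, -0.199, 0.283], 0.65)]
[0.17639468 0.28954849 0.30416195]
0.245 3950 mean [ 0.493 -0.194  0.27 ] rect ((487.9557189941406, -196.39138793945312), (15.864044189453125, 35.751922607421875), 79.07990264892578)
0.291 5069 mean [ 0.49  -0.202  0.296] rect ((488.4440002441406, -204.49266052246094), (26.987096786499023, 28.80867576599121), 58.56534194946289)
[{'at': [0.475, 0.0718, 0.0192], 'confidence': 0.35}]
```

View pics/c6.png

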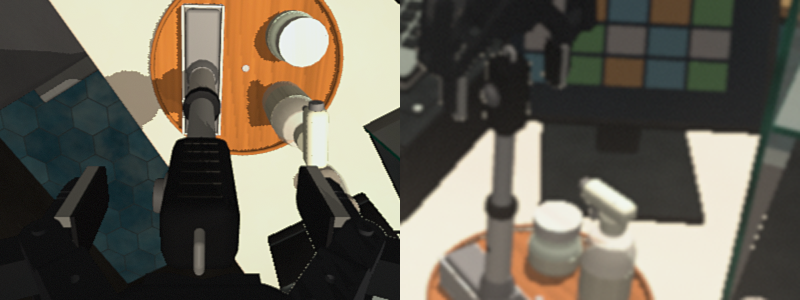

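Request:
step_arm:
  steps: [0,0,0,-0.17,0,0,0,-0.34,0,0,0,-0.51,0,0,0,-0.68,0,0,0,-0.85,0,0,0,-1.02,0,0,0,-1.19,0,0,0,-1.36,0,0,0,-1.5,0,0,0,-1.571,0,0,0,-1.571,0,0,0,-1.571]

```text
t: 11.62
position: [0.4882, -0.2048, 0.2466]
eef_rot: [[0.515, 0.857, 0.0], [0.857, -0.515, -0.0], [-0.0, 0.0, -1.0]]
force: [0.0, 0.2, -0.2]
gripper_width: 0.0852
```

Run:
```python
from h import *
p,d,s=shot('wrist','w7.png')
print(s['t'],s['position'],np.round(s['force'],1))
for n in('button_face','grip'):
    r=regions_of('wrist',n)
    if r:
        q=pts('wrist',d,r[0]['region'],s)
        for lo,hi in((.245,.289),(.291,.315)):
            k=q[(q[:,2]>lo)&(q[:,2]<hi)]
            if len(k)>3: print(n,lo,len(k),'mean',np.round(k.mean(0),3),'rect',cv2.minAreaRect((k[:,:2]*1000).astype(np.float32)))
```

```text
11.625 [ 0.48823332 -0.20478875  0.2466378 ] [ 0.   0.2 -0.2]
button_face 0.245 753 mean [ 0.473 -0.197  0.271] rect ((473.8408508300781, -197.02183532714844), (14.914899826049805, 6.063033103942871), 55.98603820800781)
grip 0.245 3502 mean [ 0.476 -0.199  0.272] rect ((481.0400085449219, -203.8825225830078), (31.8919677734375, 25.935203552246094), 70.93714141845703)
grip 0.291 4953 mean [ 0.485 -0.204  0.296] rect ((487.5310363769531, -205.67784118652344), (27.54932403564453, 28.274185180664062), 58.28927993774414)
```

View pics/w7.png

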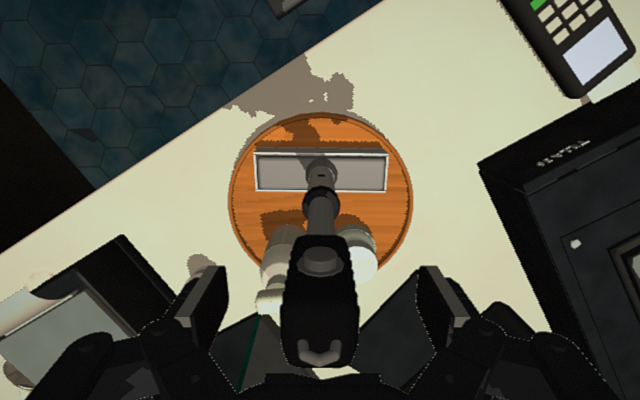

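Request:
step_arm:
  steps: [0,0,0,0,0,0,0,0,0,0,0,0,0,0,0,0,0,0,0,0,0,0,0,0,0,0,0,0,0,0,0,0,0,0,0,0,0,0,0,0]
  fingers: 0

```text
t: 13.02
position: [0.4882, -0.2048, 0.2466]
eef_rot: [[0.514, 0.858, -0.0], [0.858, -0.514, -0.0], [-0.0, -0.0, -1.0]]
force: [0.3, -1.0, -0.5]
gripper_width: 0.0274
```

Request:
step_arm:
  steps: [0,0,-0.3,0,0,0,-0.7,0,0,0,-1.2,0,0,0,-1.8,0,0,0,-2.4,0,0,0,-3.0,0,0,0,-3.6,0,0,0,-4.2,0,0,0,-4.6,0,0,0,-4.8,0,0,0,-4.8,0,0,0,-4.8,0]

```text
t: 14.52
position: [0.4881, -0.2047, 0.2944]
eef_rot: [[0.514, 0.858, -0.0], [0.858, -0.514, 0.0], [-0.0, -0.0, -1.0]]
force: [0.2, -0.7, -3.1]
gripper_width: 0.0274
```

Run:
```python
from h import *
p,d,s=shot('wrist','w8.png'); p2,d2,_=shot('scene','s8.png')
print(s['t'],s['gripper_width'],np.round(s['force'],1),np.round(s['wrist_torque'],2),s['position'])
cv2.imwrite('pics/c8.png',np.hstack([p[100:,120:520,::-1],cv2.resize(p2[130:330,305:505,::-1],(400,300),interpolation=2)]))
```

```text
14.525 0.027373869195880696 [ 0.2 -0.7 -3.1] [ 0.02 -0.02 -0.06] [ 0.48811652 -0.20472656  0.29435065]
```

View pics/c8.png

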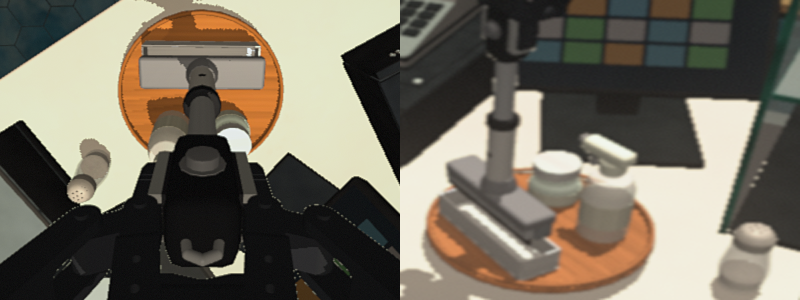

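Both views show the head out of the trough, level, with the button free between the pads. I'll lift it further.

Request:
step_arm:
  steps: [0,0,-0.5,0,0,0,-1.5,0,0,0,-2.5,0,0,0,-3.5,0,0,0,-4.5,0,0,0,-5.5,0,0,0,-6.5,0,0,0,-7.5,0,0,0,-8.5,0,0,0,-9.3,0,0,0,-9.7,0,0,0,-9.7,0]

```text
t: 16.12
position: [0.4883, -0.2048, 0.3918]
eef_rot: [[0.514, 0.858, 0.0], [0.858, -0.514, -0.0], [-0.0, 0.0, -1.0]]
force: [0.4, 1.1, -3.5]
gripper_width: 0.0274
```

Request:
step_arm:
  steps: [0,0,0,0,0,0,0,0,0,0,0,0,0,0,0,0]

```text
t: 16.62
position: [0.4882, -0.2048, 0.3915]
eef_rot: [[0.514, 0.858, -0.0], [0.858, -0.514, -0.0], [-0.0, 0.0, -1.0]]
force: [-0.3, -0.9, -3.3]
gripper_width: 0.0275
```

Run:
```python
from h import *
p,d,s=shot('wrist','w9.png')
print(s['t'],s['gripper_width'],np.round(s['force'],1),s['position'])
r=regions_of('wrist','button_face')
k=pts('wrist',d,r[0]['region'],s) if r else None
if r: print('button',r[0]['confidence'],k.mean(0), 'offset along sq x',np.median((k[:,:2]-s['position'][:2])@[-.857,.515]))
p2,d2,_=shot('scene','s9.png')
r=regions_of('scene','squeegee')
if r:
    q=pts('scene',d2,r[0]['region']);print('squeegee z',np.percentile(q[:,2],[1,50,99]),np.median(q,0))
for n in('spray_bottle','polish_jar','card_terminal'): print(n,[(np.round(x['at'],3),round(x['confidence'],2)) for x in look_for('scene',n)[:1]])
cv2.imwrite('pics/c9.png',np.hstack([p[100:,120:520,::-1],cv2.resize(p2[80:330,255:505,::-1],(300,300),interpolation=2)]))
```

```text
16.625 0.027493234978556963 [-0.3 -0.9 -3.3] [ 0.48817421 -0.20477555  0.39154902]
button 0.74 [ 0.47335767 -0.19580234  0.41556108] offset along sq x 0.01804050816359573
squeegee z [0.16912752 0.23830302 0.44162523] [ 0.47783785 -0.20958309  0.23830302]
spray_bottle [(array([ 0.534, -0.289,  0.097]), 0.7)]
polish_jar [(array([ 0.568, -0.233,  0.059]), 0.56)]
card_terminal [(array([0.472, 0.072, 0.019]), 0.8)]
```

View pics/c9.png

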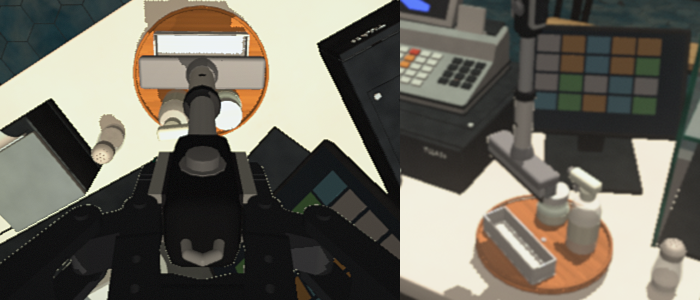

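```bash
python3 -c "
from cell import *;print(finish_job())"
```

```text
the job is handed in; nothing more can be done
None
```

The handle is out at its second stop, and I handed the job in at about 17 s with the squeegee held still and upright, clear above the trough.

- **Handle:** I pinched the grip along squeegee x. The fingers stopped at 28.6 mm, so the button was flush. I pulled the handle up 70 mm and opened the fingers. The grip top had then risen from 226 to 296 mm.
- **Lock:** The button springing out is inferred from the camera. Its face measured 17.8 mm from the grip axis, against 17.4 mm before the pinch. I did not test the lock by pushing the handle back down.
- **Lift:** I turned the gripper 90°, took the grip along squeegee y with the button free, and lifted straight up by 145 mm.
- **Last checks:**
  - The head's underside is at about 0.17 m, with the trough rim at 0.056 m.
  - The force on the tool is a steady 3.3 N, which matches the squeegee's weight.
  - The button is still out, with its face 18 mm from the axis.
  - The height from head to button is about 244 mm. At the second stop it should be 242 mm, so it agrees within measuring error.
- **Other things:** The spray bottle and jar are standing on the caddy and the card terminal is where it was. All three read within a few millimetres of their first positions.

No check failed. The exception was one low-confidence button detection (0.35) in the scene camera, which landed on the card terminal, so I ignored it.

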